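Locate a steel bar beside the brass master and switch the magnetic plate on

TASK

Put the silver bar on the magnetic plate, lengthways between the brass and black blocks: press it gently home against the low back rail, then bring it along the rail until you feel it touch the brass block, so that it lies flush with the rail and touching the brass, neither block shifted. Then turn the red handle fully to ON, and leave everything else alone.

Things in the scene. Friction and masses are not known exactly. Their poses are not given: they have to be found in the camera images.
- chuck: Magnetic holding plate fixed to the table, bright steel with brass stripes: 110 (its x) x 280 (its y) x 40 mm high. Origin: centre of its underside; flat top at z = 40 mm. At its -y end a blue switch housing of the same height (100 x 90 mm, to y = -232 mm) carries the red handle. The magnet's pull is not simulated: blocks always slide by ordinary friction.
- rail: Dark steel back rail fixed along the plate's far (+x) edge: 12 (x) x 280 (y) mm, only 8 mm proud of the plate's top. Origin: centre of its underside, at x = +49, z = 40 mm in the plate's frame; its contact face looks to -x, at x = +43 mm in the plate's frame. Rigid. Press with 2 to 25 N.
- bar: Silver bar with a narrow blue band near one end, lying flat and loose on the table between robot and plate: 100 (its x) x 32 (its y) x 36 mm high, about 0.8 kg (0.65 to 1). Origin: centre of its underside. Either end may face the brass block. In place, its long axis is along the plate's y and its centre at x = +27 mm in the plate's frame.
- master: Brass master block standing loose on the plate, close (about 1 to 2 mm) to the rail: 50 (its x, which lies along the plate's y) x 32 x 45 mm high, about 0.6 kg. Origin at the centre of its underside. It can stand at either end of the plate. It slides at a few newtons: feel for it slowly.
- black: Black block standing loose on the plate at the other end: 50 (its x, along the plate's y) x 32 x 50 mm high, about 0.5 kg. Origin at the centre of its underside. The free space between it and the brass block is 150 to 176 mm.
- handle (a joint): Angle of the red handle (rad): 0 = OFF (the bar-shaped grip lies along the plate's x, its white dot towards the rail), 1.45 = ON (end stop); turns clockwise seen from above. Stops at both ends; a stiff rotor (about 0.12 N m) that stays where it is left. Starts at or just off OFF.
- handle_grip (a point): Point to grip on the red handle, on its vertical axis, at x = 0, y = -187 mm, z = 74 mm in the plate's frame. The grip is a bar 76 mm long, 16 mm wide and 26 mm high (z = 58 to 84 mm in the plate's frame). Its x axis runs along the grip and turns with it.
- trays: Stack of white plastic trays, 150 x 85 x 66 mm, to the right. Leave alone. Origin at the centre of its underside.
- carton_a: White carton with yellow band, 75 x 110 x 40 mm, to the left. Leave alone. Origin at the centre of its underside.
- carton_b: Second such carton, 75 x 110 x 40 mm, to the left. Leave alone. Origin at the centre of its underside.
- micrometer: Digital micrometer lying on the table to the left, about 200 mm long, 25 mm high. Leave alone. Origin under its display.
- tweezers: Steel tweezers, 120 mm long, 6 mm high, lying to the right. Leave alone. Origin at mid-length on the table.
Things that resemble listed ones, but are neither listed nor needed, are in the scene too. Leave any brown or purple look-alike of the bar alone.

How it is judged:
By the outcome, as a careful person would: the job done as asked, in the order asked, and still so for the second after the job is handed in, with the robot touching nothing.
It also fails if it takes over 72 s, if anything falls off the work surface, if the arm or the gripper's body presses on something with over 40 N, if the wrist force passes 120 N, or if a joint passes its speed limit or range.

ROBOT

A 7-joint arm with a two-finger parallel gripper is mounted at the origin on the work surface. World frame = base frame: x ahead of the robot, y to its left, z up, the work surface at z = 0. Lengths are in m, angles in rad, forces in N, time in s.
With the tool pointing down it reaches from about 0.4 to 0.85 m from the base axis. Payload 4.5 kg.
Tool frame: the origin (TCP) lies between the finger pads; the fingertips stand r.tip_reach ahead of it and the grasp point (between the pads) lies 3 mm ahead of it (r.tip_reach is the distance from the TCP to the fingertips, in m); z points along the fingers, y is the line along which they close (so a half turn about z gives the same grasp; the last joint's range is limited). The gripper opens to 88 mm and grips with 3 to 60 N. Pads are 18 mm wide; open, the fingers measure 123 mm over their backs; the gripper's body (75 mm by 187 mm) begins 45 mm behind the grasp point.
Start: joints at [1.33, 0.689, -0.195, 1.565, 0.157, 0.902, -0.215], TCP at [0.17, -0.602, 0.261] pointing down, gripper open.
Joint ranges: [-3.01, 3.01], [-0.46, 2.08], [-1.47, 1.51], [0.13, 2.56], [-1, 4.14], [0.04, 2.09], [-2.66, 2.66]. Speed limits (rad/s): [2.57, 2.57, 3.14, 3.14, 3.14, 3.14, 3.14].

INTERFACE

Orientations are given as a unit quaternion [x, y, z, w].
In Python, from plant import r gives the robot as it stands.
- The arm moves only by the tool step_arm, never from a script. Its argument "motion" is a list of rows, each an object with "dp": the shift along the tool's x, y, z in mm, a list of three; "twist": the turn, a rotation vector about the tool's x, y, z in rad, a list of three; "hand": the opening, from -1 (shut) to 1 (fully open). In form: [{"dp": [dx, dy, dz], "twist": [rx, ry, rz], "hand": hand}, ...]. A call has 1 to 5 rows; each row is the pose to reach, as a shift and turn from the pose commanded when the call began, along the tool's axes at that moment; what a row does not reach only later rows make up. A row lasts 1/8 s, in which the tool goes at most 62.5 mm and 10.7 degrees, less where a joint would pass 70% of its speed; a pose out of reach is approached as far as the arm can. A call with a gripper value outside its range is refused whole. The fingers move at their own pace and stop on an object; "force" is the grip in N (left out, the last holds). Time passes only in rows, so rows that repeat a pose let the fingers close. It gives the time, the measured TCP pose, the force, the opening and the grip force at its end, in the units of the state.
- r.get_state(): the state, without advancing time (a new reading comes with each control period).
- r.snapshot(name): name is "scene" or "top" or "wrist"; returns a dict with "pixels" (480x640x3 uint8, red, green, blue), "depth" (480x640 float32, m along the optical axis (not along the pixel's ray), 0 where there is no reading), "fx", "fy", "cx", "cy" (pixels), "xyz" and "orientation" of the camera in the world; the wrist camera has in their place "mount" (4x4, takes a point from camera to tool coordinates, whose origin is the TCP and whose axes are the flange's). Camera axes: x right, y down, z forward; pixel columns grow to the right and rows downward; lengths in m; the calibration is good to about 2 mm. A picture is of the moment at which its call begins: read the wrist's pose just before it.
- r.finish_job(): hands the job in; it is judged then, once.
Trained networks look in the newest picture that a camera, given by its name, has taken for a name from the list of things; names that differ only in an ending like _2 or _b are one class to them, and where a whole thing is asked for, a point or a joint stands for the part that bears it (a point fixed in the world has none). Each returns a list of dicts, best first, with "score" (0 to 1); they miss things now and then, are a little off and sometimes report something else, mostly with a low value. They report only what shows in the picture. A call takes as long as a camera call. They do not tell look-alikes from the thing itself.
- r.search_frame(camera, thing): "at" ([x, y, z] in m, in the coordinates of the camera as it stood for that picture, good to about 4 mm: the middle of the surface that is visible of it).
The state is a dict: "clock": time; "q": joint angles; "qd": joint speeds; "joint_torque": joint torques, N m; "tool_pos": TCP position; "eef_rot": TCP orientation; "contact_force": force on the tool from outside, world axes, zero at the start; "moment": the same for the moment, N m; "opening": opening from 0.0 (shut) to 1.0 (fully open); "finger_force": force on a finger pad.
Only numpy, scipy, OpenCV 4.12 (cv2) and the standard library are available. Lean on these libraries where they do the work, as an engineer would, in place of code of your own. Each camera call takes 0.05 s, during which the arm holds its last target. There are 200 camera calls.

## Working session

There is one attempt and no reset: what is moved stays moved. The work goes in short steps, Python scripts to look and compute and a tool call to move; the robot and the scene stay as the last step left them, time stands still between calls to the robot, and variables do not carry over. Pictures are saved under pics/ and viewed, at most 10 in all, crops included, and the job is handed in when it is done.

Besides the shell and the picture viewer there is one more tool, called after "Request:" by a JSON object that holds its "method" and its "body", one argument or row to a line. step_arm: Moves the arm, as the interface text tells. Its arguments: {"type":"object","properties":{"motion":{"type":"array"},"force":{"type":"number"}},"required":["motion"]}

```bash
ls; mkdir -p pics
cat > h.py <<'E'
import numpy as np, cv2
from scipy.spatial.transform import Rotation as R
from plant import r
def pose(s,st=None):
    if 'mount' in s:
        M=np.array(s['mount']); T=np.eye(4); T[:3,:3]=R.from_quat(st['eef_rot']).as_matrix(); T[:3,3]=st['tool_pos']
        return T@M
    T=np.eye(4); T[:3,:3]=R.from_quat(s['orientation']).as_matrix(); T[:3,3]=s['xyz']; return T
def cloud(s,T):
    d=s['depth']; v,u=np.mgrid[:480,:640]
    P=np.stack([(u-s['cx'])/s['fx']*d,(v-s['cy'])/s['fy']*d,d],-1)
    return P@T[:3,:3].T+T[:3,3]
def save(s,n): cv2.imwrite(f'pics/{n}.png',cv2.cvtColor(s['pixels'],cv2.COLOR_RGB2BGR))
E
python3 - <<'E'
from h import *
print(r.tip_reach, r.get_state())
s=r.snapshot('top'); T=pose(s); save(s,'top'); np.savez('top.npz',pc=cloud(s,T),px=s['pixels'])
print(s['xyz'],s['orientation'],s['fx'])
for n in ['chuck','rail','bar','master','black','handle','trays','carton_a','micrometer','tweezers']:
    for o in r.search_frame('top',n)[:4]: print(n,round(o['score'],2),np.round(T[:3,:3]@o['at']+T[:3,3],3))
E
```

```text
pics
0.022 {'clock': 0.0, 'q': array([ 1.32977599,  0.68997735, -0.1944706 ,  1.56633578,  0.15731652,
        0.90248913, -0.21512223]), 'qd': array([-0.0010688 , -0.00033082, -0.00078179, -0.00168104, -0.00113038,
       -0.00124145,  0.00087776]), 'joint_torque': array([ 1.84165447e-04, -5.27556646e+01, -1.26656268e+00, -1.53422749e+01,
       -5.25838591e-02,  6.55785960e-03,  1.53123374e-04]), 'tool_pos': array([ 0.16937932, -0.60100295,  0.25991524]), 'eef_rot': array([ 9.90571061e-01,  1.36996879e-01, -2.08967594e-04, -8.85465363e-04]), 'contact_force': array([-0.2718579 , -0.14488846,  1.53206461]), 'moment': array([0.0085754 , 0.00193257, 0.0260179 ]), 'finger_force': 0.0, 'opening': 0.9972206711713097}
[ 0.3285369  -0.02867003  1.47621109] [ 0.71194578 -0.69945001  0.04294343 -0.04537359] 601.7668728231864
chuck 0.61 [ 0.63  -0.047  0.04 ]
chuck 0.37 [0.638 0.4   0.039]
rail 0.63 [ 0.686 -0.011  0.049]
bar 0.86 [0.538 0.226 0.035]
bar 0.84 [0.445 0.115 0.036]
bar 0.71 [0.324 0.211 0.036]
bar 0.65 [ 0.35  -0.049  0.036]
black 0.64 [0.656 0.099 0.09 ]
handle 0.59 [ 0.64  -0.197  0.082]
trays 0.96 [ 0.548 -0.446  0.069]
carton_a 0.96 [0.638 0.397 0.038]
carton_a 0.89 [0.521 0.397 0.041]
micrometer 0.87 [0.328 0.336 0.02 ]
tweezers 0.81 [ 0.325 -0.356  0.008]
```

View pics/top.png

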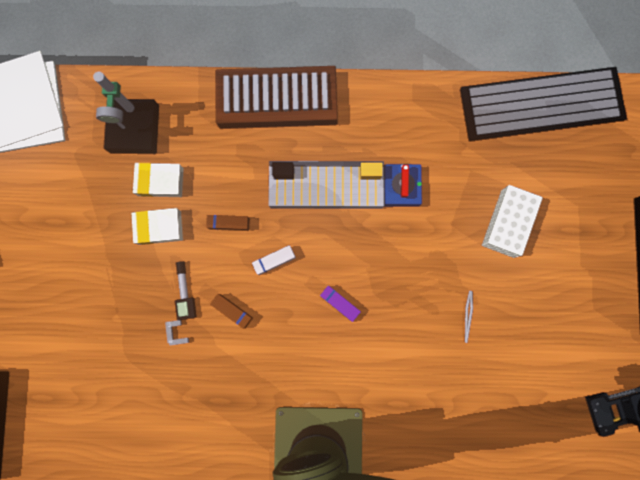

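The top view shows the silver bar at pixel (274,260), with the brown and purple look-alikes around it. Brass is at (372,170), next to the handle at (405,180), and black is at (284,170). Next I'll fit their poses.

```bash
cat > fit.py <<'E'
from h import *
def fit(pc,c,rad,zlo,zhi,mask=None):
    m=(np.hypot(pc[...,0]-c[0],pc[...,1]-c[1])<rad)&(pc[...,2]>zlo)&(pc[...,2]<zhi)
    if mask is not None: m&=mask
    p=pc[m]; (x,y),(w,h),a=cv2.minAreaRect((p[:,:2]*1000).astype(np.float32))
    if w<h: w,h,a=h,w,a+90
    return len(p),np.round([x,y,w,h,(a+90)%180-90],1),np.round(np.median(p[:,2])*1000,1)
E
python3 - <<'E'
from fit import *
d=np.load('top.npz'); pc=d['pc']; hsv=cv2.cvtColor(d['px'],cv2.COLOR_RGB2HSV)
print('bar',fit(pc,(.445,.115),.075,.028,.045))
print('black',fit(pc,(.656,.099),.05,.084,.1))
print('brass',fit(pc,(.66,-.1),.06,.079,.1,hsv[...,1]>120))
print('handle',fit(pc,(.64,-.197),.06,.07,.1,))
print('chuck',fit(pc,(.63,-.06),.26,.033,.045))
E
```

```text
bar (559, array([448.2, 115.9,  99.7,  32.7, -64.2]), np.float64(35.7))
black (282, array([659.7,  95.4,  47.7,  32.4, -88.6]), np.float64(89.4))
brass (275, array([ 662.2, -114.5,   48. ,   33. ,   89.3]), np.float64(84.6))
handle (234, array([ 638.1, -170.4,   74.7,   64.6,   -0.9]), np.float64(83.1))
chuck (5572, array([627.6,   9.8, 419.6, 417.7, -42.3]), np.float64(39.6))
```

Request:
{"method": "step_arm", "body": {
  "motion": [
    {"dp": [52,-33,0],"twist": [0,0,-0.17],"hand": 1},
    {"dp": [104,-66,0],"twist": [0,0,-0.34],"hand": 1},
    {"dp": [156,-98,0],"twist": [0,0,-0.51],"hand": 1},
    {"dp": [208,-131,0],"twist": [0,0,-0.68],"hand": 1},
    {"dp": [260,-163,0],"twist": [0,0,-0.85],"hand": 1}
  ]
}}

```text
clock: 1.18
tool_pos: [0.3768, -0.3728, 0.2611]
eef_rot: [0.845, 0.535, 0.0, 0.0]
contact_force: [1.0, -0.8, -0.4]
opening: 0.997
finger_force: 0.0
```

```bash
cat > go.py <<'E'
import sys
from h import *
# usage: go.py x y z yaw(deg) -> tool-frame shift mm and twist from present pose
def st():
    s=r.get_state(); M=R.from_quat(s['eef_rot']).as_matrix(); return s,M
if __name__=='__main__':
    s,M=st(); a=[float(v) for v in sys.argv[1:]]
    print('t',round(s['clock'],2),'pos',np.round(s['tool_pos']*1e3,1),'yaw',np.round(np.degrees(np.arctan2(M[1,0],M[0,0])),2),'F',np.round(s['contact_force'],1),'open',s['opening'],'q',np.round(s['q'],2))
    if a:
        c,n=np.cos(np.radians(a[3])),np.sin(np.radians(a[3]))
        D=np.array([[c,n,0],[n,-c,0],[0,0,-1]])
        print('dp',np.round(M.T@(np.array(a[:3])-s['tool_pos']*1e3),1),'tw',np.round(R.from_matrix(M.T@D).as_rotvec(),4))
E
python3 go.py 400 60 260 115.8
```

```text
t 1.18 pos [ 376.8 -372.8  261.1] yaw 64.75 F [ 1.  -0.8 -0.4] open 0.9965877103952402 q [ 0.95  0.59 -0.42  1.84  0.33  0.78 -0.08]
dp [ 401.3 -163.6    0.7] tw [ 7.00e-04  8.00e-04 -8.91e-01]
```

```bash
python3 go.py 450 -70 260 100
```

```text
t 1.18 pos [ 376.8 -372.8  261.1] yaw 64.75 F [ 1.  -0.8 -0.4] open 0.9965877103952402 q [ 0.95  0.59 -0.42  1.84  0.33  0.78 -0.08]
dp [305.  -63.    0.9] tw [ 0.0008  0.0007 -0.6152]
```

Request:
{"method": "step_arm", "body": {
  "motion": [
    {"dp": [61,-13,0],"twist": [0,0,-0.12],"hand": 1},
    {"dp": [122,-25,0],"twist": [0,0,-0.24],"hand": 1},
    {"dp": [183,-38,0],"twist": [0,0,-0.36],"hand": 1},
    {"dp": [244,-50,0],"twist": [0,0,-0.48],"hand": 1},
    {"dp": [305,-63,0],"twist": [0,0,-0.6],"hand": 1}
  ]
}}

```text
clock: 1.8
tool_pos: [0.451, -0.07, 0.261]
eef_rot: [0.649, 0.761, 0.0, 0.001]
contact_force: [0.8, 0.2, 0.5]
opening: 0.999
finger_force: 0.0
```

```bash
python3 go.py 448 116 220 115.8
python3 - <<'E'
from h import *
print(np.round(r.snapshot('wrist')['mount'],3))
E
```

```text
t 1.8 pos [451. -70. 261.] yaw 99.02 F [0.8 0.2 0.5] open 0.9992132327776364 q [ 0.43  0.52 -0.57  2.04  0.43  0.7  -0.26]
dp [184.2  26.2  41. ] tw [ 0.0011  0.0008 -0.2929]
[[ 0.001 -0.956 -0.292  0.075]
 [ 1.     0.001  0.001 -0.001]
 [-0.    -0.292  0.956 -0.124]
 [ 0.     0.     0.     1.   ]]
```

Request:
{"method": "step_arm", "body": {
  "motion": [
    {"dp": [55,8,14],"twist": [0,0,-0.1],"hand": 1},
    {"dp": [110,16,28],"twist": [0,0,-0.2],"hand": 1},
    {"dp": [165,24,41],"twist": [0,0,-0.293],"hand": 1},
    {"dp": [184,26,41],"twist": [0,0,-0.293],"hand": 1},
    {"dp": [184,26,41],"twist": [0,0,-0.293],"hand": 1}
  ]
}}

```text
clock: 2.48
tool_pos: [0.4479, 0.1155, 0.2198]
eef_rot: [0.532, 0.847, 0.0, 0.0]
contact_force: [-0.2, 0.0, 0.0]
opening: 0.996
finger_force: 0.0
```

```bash
python3 - <<'E'
from fit import *
st=r.get_state(); s=r.snapshot('wrist'); pc=cloud(s,pose(s,st)); save(s,'w1'); print('bar',fit(pc,(.448,.116),.07,.03,.045))
E
python3 go.py 448 116 40 115.8
```

```text
bar (3967, array([450.6, 115.2,  99.5,  32. , -63.9]), np.float64(35.8))
t 2.52 pos [447.9 113.7 219.7] yaw 115.63 F [-0.3 -2.1  0.3] open 0.9992589915484175 q [ 0.01  0.6  -0.57  2.07  0.55  0.62 -0.48]
dp [  2.2   1.1 179.7] tw [-0.0002  0.0007 -0.0029]
```

View pics/w1.png

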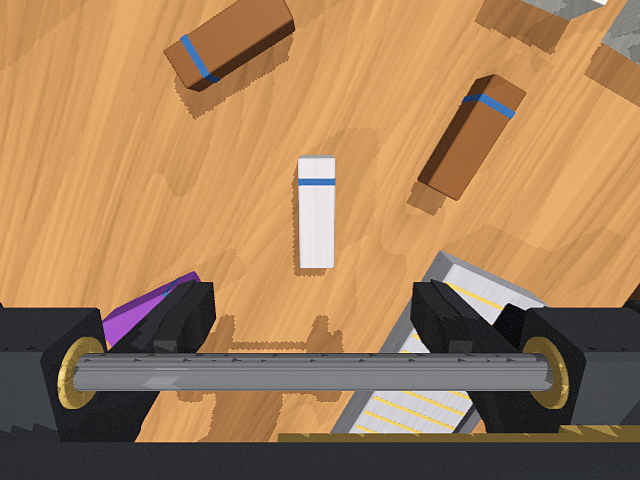

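The wrist view shows the silver bar at (317,212), straight along the tool's x axis, with nothing in the way of the fingers. I'll descend on it.

Request:
{"method": "step_arm", "body": {
  "motion": [
    {"dp": [0,3,55],"twist": [0,0,-0.007],"hand": 1},
    {"dp": [0,3,110],"twist": [0,0,-0.007],"hand": 1},
    {"dp": [0,3,155],"twist": [0,0,-0.007],"hand": 1},
    {"dp": [0,3,183],"twist": [0,0,-0.007],"hand": 1},
    {"dp": [0,3,183],"twist": [0,0,-0.007],"hand": 0.5}
  ],
  "force": 25
}}

```text
clock: 3.15
tool_pos: [0.4501, 0.1133, 0.0355]
eef_rot: [0.53, 0.848, -0.002, 0.0]
contact_force: [-0.6, -1.0, 0.9]
opening: 0.906
finger_force: 0.0
```

Request:
{"method": "step_arm", "body": {
  "motion": [
    {"dp": [0,0,0],"twist": [0,0,0],"hand": -1},
    {"dp": [0,0,0],"twist": [0,0,0],"hand": -1},
    {"dp": [0,0,0],"twist": [0,0,0],"hand": -1},
    {"dp": [0,0,0],"twist": [0,0,0],"hand": -1},
    {"dp": [0,0,0],"twist": [0,0,0],"hand": -1}
  ],
  "force": 25
}}

```text
clock: 3.78
tool_pos: [0.4514, 0.1157, 0.037]
eef_rot: [0.53, 0.848, 0.001, 0.0]
contact_force: [0.0, 0.3, 5.0]
opening: 0.358
finger_force: 25.0
```

```bash
python3 go.py
```

```text
t 3.77 pos [451.4 115.7  37. ] yaw 116.01 F [0.  0.3 5. ] open 0.35842829863732745 q [-0.31  0.92 -0.07  2.18  0.94  0.07 -0.84]
```

Request:
{"method": "step_arm", "body": {
  "motion": [
    {"dp": [0,0,-10],"twist": [0,0,0],"hand": -1},
    {"dp": [0,0,-40],"twist": [0,0,0],"hand": -1},
    {"dp": [0,0,-90],"twist": [0,0,0],"hand": -1},
    {"dp": [0,0,-140],"twist": [0,0,0],"hand": -1},
    {"dp": [0,0,-163],"twist": [0,0,0],"hand": -1}
  ],
  "force": 40
}}

```text
clock: 4.4
tool_pos: [0.4501, 0.1148, 0.2011]
eef_rot: [0.53, 0.848, 0.0, -0.0]
contact_force: [0.9, -0.5, -9.0]
opening: 0.361
finger_force: 40.0
```

```bash
python3 go.py 600 -10 200 90.5
```

```text
t 4.4 pos [450.1 114.8 201.1] yaw 115.98 F [ 0.9 -0.5 -9. ] open 0.36107291545808895 q [ 0.03  0.64 -0.59  2.09  0.63  0.6  -0.56]
dp [-177.8   80.1    1.1] tw [ 1.000e-04 -1.000e-04  4.447e-01]
```

Request:
{"method": "step_arm", "body": {
  "motion": [
    {"dp": [-45,20,0],"twist": [0,0,0.11],"hand": -1},
    {"dp": [-90,40,0],"twist": [0,0,0.22],"hand": -1},
    {"dp": [-135,60,0],"twist": [0,0,0.33],"hand": -1},
    {"dp": [-178,80,0],"twist": [0,0,0.445],"hand": -1},
    {"dp": [-178,80,0],"twist": [0,0,0.445],"hand": -1}
  ]
}}

```text
clock: 5.03
tool_pos: [0.6017, -0.0152, 0.1974]
eef_rot: [0.707, 0.707, -0.002, 0.001]
contact_force: [-1.0, 0.3, -10.0]
opening: 0.363
finger_force: 40.0
```

Request:
{"method": "step_arm", "body": {
  "motion": [
    {"dp": [0,0,0],"twist": [0,0,0],"hand": -1},
    {"dp": [0,0,0],"twist": [0,0,0],"hand": -1}
  ]
}}

```text
clock: 5.28
tool_pos: [0.5988, -0.0085, 0.1989]
eef_rot: [0.703, 0.711, -0.001, -0.001]
contact_force: [0.0, 0.1, -9.4]
opening: 0.363
finger_force: 40.0
```

Run:
```python
from fit import *
st=r.get_state(); s=r.snapshot('wrist'); T=pose(s,st); pc=cloud(s,T); save(s,'w2'); np.savez('w2.npz',pc=pc,px=s['pixels'],T=T,K=[s['fx'],s['fy'],s['cx'],s['cy']])
t=r.snapshot('top'); np.savez('top2.npz',pc=cloud(t,pose(t)),px=t['pixels'])
print(st['tool_pos'],st['eef_rot'],s['fx'],T[:3,3])
```

```text
[ 0.59879173 -0.00848055  0.1988578 ] [ 0.70298549  0.71120253 -0.000972   -0.00119294] 360.69101197130686 [0.59759032 0.06599748 0.32263791]
```

View pics/w2.png

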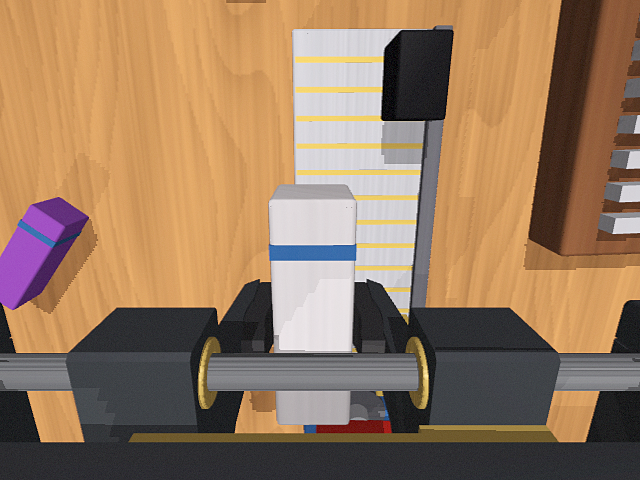

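The wrist view shows the bar held straight (columns 270–355). The black block is at (417,75) and the rail runs from (440,30) down to (418,320). I'll fit the rail line and the blocks.

Run:
```python
from fit import *
d=np.load('w2.npz'); pc=d['pc']*1e3
z=pc[...,2]
def edge(m,side,lo,hi):
    # per-row extreme x, robust line x=a+b*y
    xs=[];ys=[]
    for i in range(480):
        p=pc[i][m[i]]
        if len(p)>4:
            j=p[:,0].argmin() if side<0 else p[:,0].argmax(); xs.append(p[j,0]);ys.append(p[j,1])
    xs,ys=np.array(xs),np.array(ys); k=(ys>lo)&(ys<hi); xs,ys=xs[k],ys[k]
    l=cv2.fitLine(np.stack([xs,ys],1).astype(np.float32),cv2.DIST_HUBER,0,.01,.01).ravel()
    b=l[0]/l[1]; return len(xs),'x@y0',round(float(l[2]-b*l[3]),1),'yawdev deg',round(float(np.degrees(np.arctan(b))),2),round(ys.min()),round(ys.max())
pl=(z>36)&(z<43)&(pc[...,0]>540)&(pc[...,0]<720)&(pc[...,1]>-20)&(pc[...,1]<150)
ra=(z>46)&(z<52)&(pc[...,0]>660)&(pc[...,0]<710)&(pc[...,1]>-20)&(pc[...,1]<150)
print('plate near edge',edge(pl,-1,50,150)); print('rail inner',edge(ra,-1,-20,65),'rail outer',edge(ra,1,-20,65))
print('plate z',np.median(z[pl]),'rail z',np.median(z[ra]),'ymax',pc[pl][:,1].max())
print('black',fit(d['pc'],(.66,.1),.06,.086,.1))
m=(z>158)&(z<215)&(abs(pc[...,0]-600)<25)&(pc[...,1]>-20)&(pc[...,1]<75)
print('bar y end',np.percentile(pc[m][:,1],[50,99]))
d2=np.load('top2.npz'); p2=d2['pc']; hsv=cv2.cvtColor(d2['px'],cv2.COLOR_RGB2HSV)
print('brass',fit(p2,(.66,-.115),.04,.079,.095,hsv[...,1]>120),'black',fit(p2,(.66,.1),.05,.084,.1))
```

```text
plate near edge (118, 'x@y0', 583.3, 'yawdev deg', -0.83, 50, 130)
rail inner (111, 'x@y0', 680.9, 'yawdev deg', -0.87, -20, 65) rail outer (111, 'x@y0', 692.2, 'yawdev deg', -0.84, -20, 65)
plate z 39.85795793482833 rail z 47.8189491198622 ymax 131.37994096105749
black (4823, array([662.1,  94.6,  49.3,  32.2, -89. ]), np.float64(89.7))
bar y end [ 9.87333121 41.11717037]
brass (84, array([ 663. , -125.3,   31.6,   26.1,   -0. ]), np.float64(84.6)) black (281, array([659.4,  95.5,  47.6,  33.7, -88.7]), np.float64(89.2))
```

```bash
python3 go.py 655 -10 95 90.85
```

```text
t 5.38 pos [599.5  -8.7 199.4] yaw 90.63 F [ 0.3  0.2 -9.9] open 0.3594384021188819 q [ 0.23  0.77 -0.52  1.69  0.5   0.81 -0.51]
dp [ -1.9  55.6 104.3] tw [-0.0014 -0.0001 -0.0038]
```

Request:
{"method": "step_arm", "body": {
  "motion": [
    {"dp": [0,30,0],"twist": [0,0,-0.003],"hand": -1},
    {"dp": [-1,55,20],"twist": [0,0,-0.003],"hand": -1},
    {"dp": [-1,55,60],"twist": [0,0,-0.003],"hand": -1},
    {"dp": [-1,55,95],"twist": [0,0,-0.003],"hand": -1},
    {"dp": [-1,55,104],"twist": [0,0,-0.003],"hand": -1}
  ]
}}

```text
clock: 6.0
tool_pos: [0.6531, -0.01, 0.0931]
eef_rot: [0.702, 0.712, -0.002, -0.002]
contact_force: [-0.6, -0.1, -9.2]
opening: 0.357
finger_force: 40.0
```

Request:
{"method": "step_arm", "body": {
  "motion": [
    {"dp": [0,0,0],"twist": [0,0,0],"hand": -1},
    {"dp": [0,0,0],"twist": [0,0,0],"hand": -1},
    {"dp": [0,0,0],"twist": [0,0,0],"hand": -1}
  ]
}}

```text
clock: 6.38
tool_pos: [0.6565, -0.0099, 0.0973]
eef_rot: [0.703, 0.711, 0.001, 0.001]
contact_force: [-0.2, 0.3, -9.7]
opening: 0.359
finger_force: 40.0
```

```bash
python3 - <<'E'
from fit import *
from go import st as S
a=[r.get_state()]
s=r.snapshot('wrist'); pc=cloud(s,pose(s,a[0])); save(s,'w3')
for i in range(4):
    r.snapshot('wrist'); a.append(r.get_state())
for x in a: print(np.round(x['tool_pos']*1e3,1),np.round(x['contact_force'],1))
t=r.snapshot('scene'); save(t,'sc1')
E
python3 go.py 655 -10 77 90.85
```

```text
[656.5  -9.9  97.3] [-0.2  0.3 -9.7]
[656.  -10.1  96.7] [-0.5  0.2 -9.3]
[655.8 -10.1  96.5] [ 0.2  0.3 -8.8]
[655.7 -10.1  96.2] [-0.4  0.2 -8.8]
[655.6 -10.1  96.1] [-0.2  1.  -9.4]
t 6.67 pos [655.6 -10.1  95.9] yaw 90.69 F [  0.6  -0.  -10.1] open 0.35853895541385394 q [ 0.18  0.97 -0.45  1.57  0.57  0.73 -0.52]
dp [ 0.1 -0.6 18.9] tw [ 0.0003  0.0001 -0.0029]
```

View pics/sc1.png

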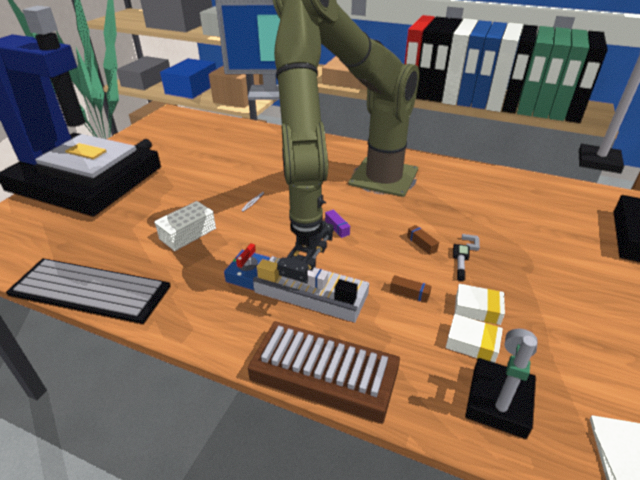

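The scene view shows the bar hovering at about (315,275), between brass (267,270) and black (345,291). I'll lower it until the force reading shows the plate.

Request:
{"method": "step_arm", "body": {
  "motion": [
    {"dp": [0,0,8],"twist": [0,0,-0.003],"hand": -1},
    {"dp": [0,0,16],"twist": [0,0,-0.003],"hand": -1},
    {"dp": [0,0,17],"twist": [0,0,-0.003],"hand": -1},
    {"dp": [0,0,17],"twist": [0,0,-0.003],"hand": -1},
    {"dp": [0,0,17],"twist": [0,0,-0.003],"hand": -1}
  ]
}}

```text
clock: 7.3
tool_pos: [0.6558, -0.01, 0.0789]
eef_rot: [0.702, 0.712, 0.0, 0.0]
contact_force: [-0.4, 0.5, -8.5]
opening: 0.359
finger_force: 40.0
```

Request:
{"method": "step_arm", "body": {
  "motion": [
    {"dp": [0,0,0.5],"twist": [0,0,0],"hand": -1},
    {"dp": [0,0,1],"twist": [0,0,0],"hand": -1},
    {"dp": [0,0,1],"twist": [0,0,0],"hand": -1}
  ]
}}

```text
clock: 7.68
tool_pos: [0.6555, -0.0101, 0.0777]
eef_rot: [0.702, 0.712, -0.0, 0.0]
contact_force: [0.1, 0.1, -9.4]
opening: 0.36
finger_force: 40.0
```

Request:
{"method": "step_arm", "body": {
  "motion": [
    {"dp": [0,0,0.5],"twist": [0,0,0],"hand": -1},
    {"dp": [0,0,1],"twist": [0,0,0],"hand": -1},
    {"dp": [0,0,1],"twist": [0,0,0],"hand": -1}
  ]
}}

```text
clock: 8.05
tool_pos: [0.6555, -0.0101, 0.0771]
eef_rot: [0.702, 0.712, 0.0, 0.0]
contact_force: [-1.7, -0.7, -4.2]
opening: 0.362
finger_force: 40.0
```

Request:
{"method": "step_arm", "body": {
  "motion": [
    {"dp": [0,2,0],"twist": [0,0,0],"hand": -1},
    {"dp": [0,4,0],"twist": [0,0,0],"hand": -1},
    {"dp": [0,6,0],"twist": [0,0,0],"hand": -1},
    {"dp": [0,6,0],"twist": [0,0,0],"hand": -1},
    {"dp": [0,6,0],"twist": [0,0,0],"hand": -1}
  ]
}}

```text
clock: 8.68
tool_pos: [0.6593, -0.0099, 0.0772]
eef_rot: [0.702, 0.713, -0.002, -0.001]
contact_force: [-7.3, 0.5, 2.2]
opening: 0.361
finger_force: 40.0
```

Request:
{"method": "step_arm", "body": {
  "motion": [
    {"dp": [0,0.5,0],"twist": [0,0,0],"hand": -1},
    {"dp": [0,1,0],"twist": [0,0,0],"hand": -1},
    {"dp": [0,1,0],"twist": [0,0,0],"hand": -1}
  ]
}}

```text
clock: 9.05
tool_pos: [0.6594, -0.0099, 0.0772]
eef_rot: [0.702, 0.713, -0.003, -0.002]
contact_force: [-9.2, -1.9, 5.4]
opening: 0.361
finger_force: 40.0
```

Request:
{"method": "step_arm", "body": {
  "motion": [
    {"dp": [0,0.5,0],"twist": [0,0,0],"hand": -1},
    {"dp": [0,1,0],"twist": [0,0,0],"hand": -1},
    {"dp": [0,1,0],"twist": [0,0,0],"hand": -1}
  ]
}}

```text
clock: 9.43
tool_pos: [0.6595, -0.0099, 0.0772]
eef_rot: [0.702, 0.713, -0.004, -0.002]
contact_force: [-11.9, -1.0, 7.0]
opening: 0.36
finger_force: 40.0
```

Request:
{"method": "step_arm", "body": {
  "motion": [
    {"dp": [0,-1,-1],"twist": [0,0,0],"hand": -1},
    {"dp": [0,-2,-2],"twist": [0,0,0],"hand": -1},
    {"dp": [0,-2,-2],"twist": [0,0,0],"hand": -1},
    {"dp": [0,-2,-2],"twist": [0,0,0],"hand": -1}
  ]
}}

```text
clock: 9.93
tool_pos: [0.6617, -0.01, 0.0785]
eef_rot: [0.702, 0.712, 0.0, 0.0]
contact_force: [-0.5, 0.2, -9.7]
opening: 0.359
finger_force: 40.0
```

Run:
```python
from fit import *
st=r.get_state(); s=r.snapshot('wrist'); T=pose(s,st); pc=cloud(s,T); save(s,'w4'); np.savez('w4.npz',pc=pc,px=s['pixels'],T=T)
for i in range(3):
    x=r.get_state();print(np.round(x['tool_pos']*1e3,1),np.round(x['contact_force'],1),np.round(x['moment'],2)); r.snapshot('wrist')
```

```text
[661.6 -10.   78.5] [ 0.4  0.1 -8.6] [ 0.   -0.05 -0.04]
[661.6 -10.   78.5] [-0.6  0.7 -8.6] [-0.01 -0.09  0.05]
[661.6 -10.   78.6] [-1.1 -1.4 -9.5] [-0.01 -0.12 -0.04]
```

View pics/w4.png

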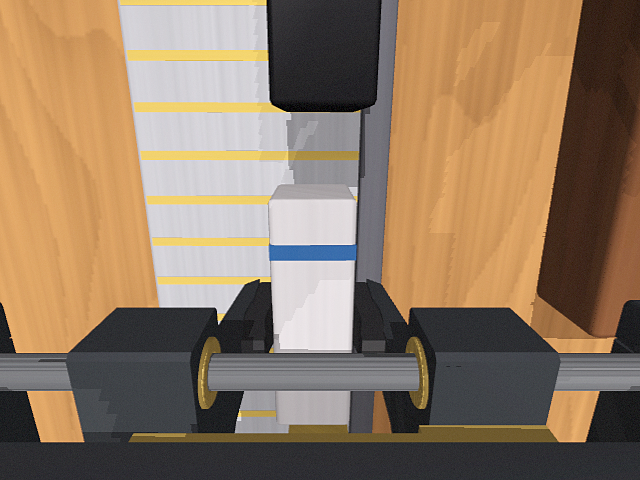

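Wrist view: the bar's right edge is at column 355, and the rail face is about there too (358), with a small gap. The earlier stop was friction against the plate, so I'll approach with the bar hovering a fraction of a millimetre.

Request:
{"method": "step_arm", "body": {
  "motion": [
    {"dp": [0,1,0.6],"twist": [0,0,0],"hand": -1},
    {"dp": [0,2,0.6],"twist": [0,0,0],"hand": -1},
    {"dp": [0,2,0.6],"twist": [0,0,0],"hand": -1},
    {"dp": [0,2,0.6],"twist": [0,0,0],"hand": -1}
  ]
}}

```text
clock: 10.62
tool_pos: [0.6635, -0.01, 0.0781]
eef_rot: [0.702, 0.712, -0.0, 0.0]
contact_force: [-0.6, -0.3, -8.6]
opening: 0.358
finger_force: 40.0
```

Request:
{"method": "step_arm", "body": {
  "motion": [
    {"dp": [0,0.5,0],"twist": [0,0,0],"hand": -1},
    {"dp": [0,1,0],"twist": [0,0,0],"hand": -1},
    {"dp": [0,1,0],"twist": [0,0,0],"hand": -1}
  ]
}}

```text
clock: 11.0
tool_pos: [0.6646, -0.0099, 0.0781]
eef_rot: [0.702, 0.712, 0.0, 0.0]
contact_force: [0.7, 0.6, -9.0]
opening: 0.36
finger_force: 40.0
```

Request:
{"method": "step_arm", "body": {
  "motion": [
    {"dp": [0,0.5,0],"twist": [0,0,0],"hand": -1},
    {"dp": [0,1,0],"twist": [0,0,0],"hand": -1},
    {"dp": [0,1,0],"twist": [0,0,0],"hand": -1}
  ]
}}

```text
clock: 11.38
tool_pos: [0.6655, -0.0099, 0.0781]
eef_rot: [0.702, 0.712, 0.0, 0.0]
contact_force: [0.2, 0.9, -8.5]
opening: 0.357
finger_force: 40.0
```

Request:
{"method": "step_arm", "body": {
  "motion": [
    {"dp": [0,0.5,0],"twist": [0,0,0],"hand": -1},
    {"dp": [0,1,0],"twist": [0,0,0],"hand": -1},
    {"dp": [0,1,0],"twist": [0,0,0],"hand": -1}
  ]
}}

```text
clock: 11.75
tool_pos: [0.6658, -0.0099, 0.078]
eef_rot: [0.702, 0.712, -0.001, -0.0]
contact_force: [-2.6, 0.1, -8.6]
opening: 0.359
finger_force: 40.0
```

Request:
{"method": "step_arm", "body": {
  "motion": [
    {"dp": [0,1,0],"twist": [0,0,0],"hand": -1},
    {"dp": [0,2,0],"twist": [0,0,0],"hand": -1},
    {"dp": [0,3,0],"twist": [0,0,0],"hand": -1},
    {"dp": [0,3,0],"twist": [0,0,0],"hand": -1}
  ]
}}

```text
clock: 12.25
tool_pos: [0.6661, -0.0099, 0.0776]
eef_rot: [0.702, 0.712, -0.003, -0.002]
contact_force: [-9.8, 0.2, -3.3]
opening: 0.363
finger_force: 40.0
```

Request:
{"method": "step_arm", "body": {
  "motion": [
    {"dp": [0,-1,0.5],"twist": [0,0,0],"hand": -1},
    {"dp": [0,-2,1],"twist": [0,0,0],"hand": -1},
    {"dp": [0,-2,1],"twist": [0,0,0],"hand": -1},
    {"dp": [0,-2,1],"twist": [0,0,0],"hand": -1}
  ]
}}

```text
clock: 12.75
tool_pos: [0.6659, -0.01, 0.0772]
eef_rot: [0.702, 0.712, -0.001, -0.001]
contact_force: [-6.6, 0.4, -4.7]
opening: 0.358
finger_force: 40.0
```

Run:
```python
from fit import *
st=r.get_state(); s=r.snapshot('wrist'); T=pose(s,st); pc=cloud(s,T); np.savez('w5.npz',pc=pc,px=s['pixels'],T=T)
t=r.snapshot('top'); np.savez('top3.npz',pc=cloud(t,pose(t)),px=t['pixels'])
x=r.get_state();print(np.round(x['tool_pos']*1e3,1),np.round(x['contact_force'],1),np.round(x['moment'],2))
q=pc; z=q[...,2]
m=(z>.07)&(z<.082)&(abs(q[...,0]-.665)<.022)&(q[...,1]<.06)&(q[...,1]>-.01)
print('bar end y',np.percentile(q[m][:,1],[98,99.5])*1000,'edges of bar face x',np.percentile(q[m][:,0],[1,99])*1000)
m=(z>.086)&(z<.092)&(abs(q[...,0]-.665)<.03)&(q[...,1]>.05); print('black inner y',np.percentile(q[m][:,1],[.5,2])*1000)
for n in ['top.npz','top3.npz']:
    d2=np.load(n); p2=d2['pc']; hsv=cv2.cvtColor(d2['px'],cv2.COLOR_RGB2HSV)
    ye=(hsv[...,0]>18)&(hsv[...,0]<32)&(hsv[...,1]>130)
    print('brass',fit(p2,(.66,-.115),.04,.07,.095,ye))
```

```text
[665.9  -9.9  77.2] [-6.1 -0.4 -4.1] [-0.03  1.21 -0.21]
bar end y [39.24794785 39.54738345] edges of bar face x [646.06541439 684.06885457]
black inner y [69.77189989 70.21262096]
brass (293, array([ 662.2, -114.7,   48. ,   33.1,  -89.6]), np.float64(84.3))
brass (0, array([0., 0., 0., 0., 0.]), np.float64(nan))
  return _methods._mean(a, axis=axis, dtype=dtype,
  ret = ret.dtype.type(ret / rcount)
```

Request:
{"method": "step_arm", "body": {
  "motion": [
    {"dp": [0,-1.2,-0.6],"twist": [0,0,0],"hand": -1},
    {"dp": [0,-1.2,-0.6],"twist": [0,0,0],"hand": -1},
    {"dp": [0,-1.2,-0.6],"twist": [0,0,0],"hand": -1}
  ]
}}

```text
clock: 13.22
tool_pos: [0.6658, -0.01, 0.0774]
eef_rot: [0.702, 0.712, -0.0, -0.0]
contact_force: [-3.7, -0.1, -8.1]
opening: 0.358
finger_force: 40.0
```

Request:
{"method": "step_arm", "body": {
  "motion": [
    {"dp": [-3,0,0],"twist": [0,0,0],"hand": -1},
    {"dp": [-6,0,0],"twist": [0,0,0],"hand": -1},
    {"dp": [-9,0,0],"twist": [0,0,0],"hand": -1},
    {"dp": [-10,0,0],"twist": [0,0,0],"hand": -1},
    {"dp": [-10,0,0],"twist": [0,0,0],"hand": -1}
  ]
}}

```text
clock: 13.85
tool_pos: [0.6659, -0.019, 0.0775]
eef_rot: [0.702, 0.713, 0.0, -0.001]
contact_force: [-4.5, 1.7, -8.6]
opening: 0.364
finger_force: 40.0
```

Request:
{"method": "step_arm", "body": {
  "motion": [
    {"dp": [-3,-0.4,0],"twist": [0,0,0],"hand": -1},
    {"dp": [-6,-0.4,0],"twist": [0,0,0],"hand": -1},
    {"dp": [-9,-0.4,0],"twist": [0,0,0],"hand": -1},
    {"dp": [-12,-0.4,0],"twist": [0,0,0],"hand": -1},
    {"dp": [-12,-0.4,0],"twist": [0,0,0],"hand": -1}
  ]
}}

```text
clock: 14.48
tool_pos: [0.6662, -0.0328, 0.0776]
eef_rot: [0.702, 0.712, -0.0, 0.0]
contact_force: [-4.5, 0.8, -9.4]
opening: 0.355
finger_force: 40.0
```

Request:
{"method": "step_arm", "body": {
  "motion": [
    {"dp": [-0.5,0,0],"twist": [0,0,0],"hand": -1},
    {"dp": [-1,0,0],"twist": [0,0,0],"hand": -1}
  ]
}}

```text
clock: 14.72
tool_pos: [0.6661, -0.0329, 0.0777]
eef_rot: [0.702, 0.712, -0.0, -0.0]
contact_force: [-4.2, 2.8, -9.5]
opening: 0.358
finger_force: 40.0
```

Request:
{"method": "step_arm", "body": {
  "motion": [
    {"dp": [-0.5,0,0],"twist": [0,0,0],"hand": -1},
    {"dp": [-1,0,0],"twist": [0,0,0],"hand": -1}
  ]
}}

```text
clock: 14.98
tool_pos: [0.6661, -0.0331, 0.0777]
eef_rot: [0.702, 0.713, 0.0, -0.0]
contact_force: [-4.8, 3.0, -9.6]
opening: 0.359
finger_force: 40.0
```

Request:
{"method": "step_arm", "body": {
  "motion": [
    {"dp": [0,-0.7,0],"twist": [0,0,0],"hand": -1},
    {"dp": [0,-0.7,0],"twist": [0,0,0],"hand": -1}
  ]
}}

```text
clock: 15.22
tool_pos: [0.6661, -0.0341, 0.0779]
eef_rot: [0.702, 0.712, 0.0, 0.001]
contact_force: [-2.1, 1.9, -9.4]
opening: 0.36
finger_force: 40.0
```

Run:
```python
from fit import *
for c in ['scene','wrist']:
    st=r.get_state(); s=r.snapshot(c); T=pose(s,st); np.savez(c+'6.npz',pc=cloud(s,T),px=s['pixels'])
    if c=='scene':
        x,y=310,275; cv2.imwrite('pics/sc6.png',cv2.resize(cv2.cvtColor(s['pixels'][220:320,210:390],cv2.COLOR_RGB2BGR),None,fx=4,fy=4,interpolation=cv2.INTER_CUBIC))
for i in range(4):
    x=r.get_state();print(np.round(x['tool_pos']*1e3,1),np.round(x['contact_force'],1)); r.snapshot('wrist')
```

```text
[666.  -34.1  77.9] [-1.8  1.4 -9.2]
[666.  -34.1  77.9] [-2.4  1.5 -9.7]
[666.1 -34.1  77.9] [ -1.6   1.9 -10.2]
[666.  -34.2  77.9] [-1.7  1.  -9.8]
```

View pics/sc6.png

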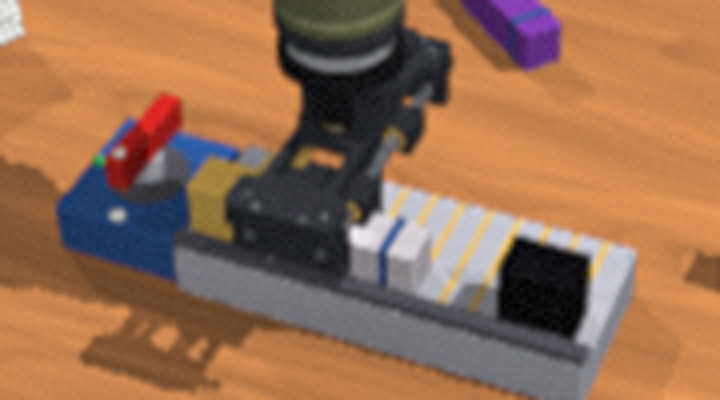

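The crop shows the bar (390,250) against the rail and the brass block (215,200) still ahead of it. The earlier sticking was rail friction. I'll keep on slowly with a light rail press.

Request:
{"method": "step_arm", "body": {
  "motion": [
    {"dp": [-0.5,0,0],"twist": [0,0,0],"hand": -1},
    {"dp": [-1,0,0],"twist": [0,0,0],"hand": -1},
    {"dp": [-1,0,0],"twist": [0,0,0],"hand": -1}
  ]
}}

```text
clock: 15.9
tool_pos: [0.666, -0.0354, 0.0779]
eef_rot: [0.702, 0.712, 0.0, 0.001]
contact_force: [-1.3, 0.3, -9.1]
opening: 0.354
finger_force: 40.0
```

Request:
{"method": "step_arm", "body": {
  "motion": [
    {"dp": [-0.5,0,0],"twist": [0,0,0],"hand": -1},
    {"dp": [-1,0,0],"twist": [0,0,0],"hand": -1},
    {"dp": [-1,0,0],"twist": [0,0,0],"hand": -1}
  ]
}}

```text
clock: 16.27
tool_pos: [0.666, -0.0363, 0.0778]
eef_rot: [0.702, 0.712, 0.0, 0.0]
contact_force: [-0.2, 0.1, -9.5]
opening: 0.357
finger_force: 40.0
```

Request:
{"method": "step_arm", "body": {
  "motion": [
    {"dp": [-0.5,0,0],"twist": [0,0,0],"hand": -1},
    {"dp": [-1,0,0],"twist": [0,0,0],"hand": -1},
    {"dp": [-1,0,0],"twist": [0,0,0],"hand": -1}
  ]
}}

```text
clock: 16.65
tool_pos: [0.6657, -0.0371, 0.0777]
eef_rot: [0.702, 0.712, -0.0, 0.0]
contact_force: [0.6, 0.7, -8.8]
opening: 0.355
finger_force: 40.0
```

Request:
{"method": "step_arm", "body": {
  "motion": [
    {"dp": [-0.25,0.4,0],"twist": [0,0,0],"hand": -1},
    {"dp": [-0.5,0.4,0],"twist": [0,0,0],"hand": -1},
    {"dp": [-0.5,0.4,0],"twist": [0,0,0],"hand": -1}
  ]
}}

```text
clock: 17.02
tool_pos: [0.666, -0.0375, 0.0777]
eef_rot: [0.702, 0.712, -0.0, 0.0]
contact_force: [0.2, -0.1, -9.7]
opening: 0.359
finger_force: 40.0
```

Request:
{"method": "step_arm", "body": {
  "motion": [
    {"dp": [-0.25,0,0],"twist": [0,0,0],"hand": -1},
    {"dp": [-0.5,0,0],"twist": [0,0,0],"hand": -1},
    {"dp": [-0.5,0,0],"twist": [0,0,0],"hand": -1}
  ]
}}

```text
clock: 17.4
tool_pos: [0.666, -0.038, 0.0777]
eef_rot: [0.702, 0.712, -0.0, 0.0]
contact_force: [-0.4, -0.7, -8.8]
opening: 0.357
finger_force: 40.0
```

Request:
{"method": "step_arm", "body": {
  "motion": [
    {"dp": [-0.25,0,0],"twist": [0,0,0],"hand": -1},
    {"dp": [-0.5,0,0],"twist": [0,0,0],"hand": -1},
    {"dp": [-0.5,0,0],"twist": [0,0,0],"hand": -1}
  ]
}}

```text
clock: 17.77
tool_pos: [0.666, -0.0385, 0.0777]
eef_rot: [0.702, 0.712, -0.0, 0.0]
contact_force: [0.1, -0.2, -9.3]
opening: 0.355
finger_force: 40.0
```

Request:
{"method": "step_arm", "body": {
  "motion": [
    {"dp": [-0.25,0,0],"twist": [0,0,0],"hand": -1},
    {"dp": [-0.5,0,0],"twist": [0,0,0],"hand": -1},
    {"dp": [-0.5,0,0],"twist": [0,0,0],"hand": -1}
  ]
}}

```text
clock: 18.15
tool_pos: [0.6661, -0.0389, 0.0777]
eef_rot: [0.702, 0.712, -0.0, 0.0]
contact_force: [-0.3, 0.2, -9.3]
opening: 0.356
finger_force: 40.0
```

Request:
{"method": "step_arm", "body": {
  "motion": [
    {"dp": [-0.25,0,0],"twist": [0,0,0],"hand": -1},
    {"dp": [-0.5,0,0],"twist": [0,0,0],"hand": -1},
    {"dp": [-0.5,0,0],"twist": [0,0,0],"hand": -1}
  ]
}}

```text
clock: 18.52
tool_pos: [0.666, -0.0395, 0.0777]
eef_rot: [0.702, 0.712, -0.0, 0.0]
contact_force: [-1.0, -0.6, -9.5]
opening: 0.358
finger_force: 40.0
```

Request:
{"method": "step_arm", "body": {
  "motion": [
    {"dp": [-0.25,0,0],"twist": [0,0,0],"hand": -1},
    {"dp": [-0.5,0,0],"twist": [0,0,0],"hand": -1},
    {"dp": [-0.5,0,0],"twist": [0,0,0],"hand": -1}
  ]
}}

```text
clock: 18.9
tool_pos: [0.666, -0.04, 0.0777]
eef_rot: [0.702, 0.712, -0.0, 0.0]
contact_force: [-0.2, -0.6, -8.8]
opening: 0.36
finger_force: 40.0
```

Request:
{"method": "step_arm", "body": {
  "motion": [
    {"dp": [-0.25,0,0],"twist": [0,0,0],"hand": -1},
    {"dp": [-0.5,0,0],"twist": [0,0,0],"hand": -1},
    {"dp": [-0.5,0,0],"twist": [0,0,0],"hand": -1}
  ]
}}

```text
clock: 19.27
tool_pos: [0.666, -0.0403, 0.0777]
eef_rot: [0.702, 0.712, 0.0, -0.0]
contact_force: [-0.4, 0.8, -9.3]
opening: 0.359
finger_force: 40.0
```

Request:
{"method": "step_arm", "body": {
  "motion": [
    {"dp": [-0.2,0,0],"twist": [0,0,0],"hand": -1},
    {"dp": [-0.4,0,0],"twist": [0,0,0],"hand": -1},
    {"dp": [-0.4,0,0],"twist": [0,0,0],"hand": -1}
  ]
}}

```text
clock: 19.65
tool_pos: [0.6661, -0.0404, 0.0778]
eef_rot: [0.702, 0.712, 0.0, -0.0]
contact_force: [-0.0, 1.2, -8.6]
opening: 0.359
finger_force: 40.0
```

Run:
```python
from h import *
F=[]
for i in range(6):
    x=r.get_state();F.append(np.r_[x['tool_pos']*1e3,x['contact_force']]); r.snapshot('wrist')
print(np.round(np.mean(F,0),2))
```

```text
[ 6.6607e+02 -4.0380e+01  7.7750e+01 -5.7000e-01  1.7400e+00 -9.2600e+00]
```

The force rose to 1.7 N and the bar stalled at y = -40.4, so it has touched the brass. Next I lower it the last half millimetre with a light press to the rail.

Request:
{"method": "step_arm", "body": {
  "motion": [
    {"dp": [0,0.8,0],"twist": [0,0,0],"hand": -1},
    {"dp": [0,0.8,0.5],"twist": [0,0,0],"hand": -1},
    {"dp": [0,0.8,1],"twist": [0,0,0],"hand": -1},
    {"dp": [0,0.8,1.5],"twist": [0,0,0],"hand": -1},
    {"dp": [0,0.8,1.5],"twist": [0,0,0],"hand": -1}
  ]
}}

```text
clock: 20.58
tool_pos: [0.6662, -0.0404, 0.0772]
eef_rot: [0.702, 0.712, -0.0, -0.0]
contact_force: [-5.4, 2.5, 0.3]
opening: 0.358
finger_force: 40.0
```

Request:
{"method": "step_arm", "body": {
  "motion": [
    {"dp": [0,0,0.5],"twist": [0,0,0],"hand": -1},
    {"dp": [0,0,0.5],"twist": [0,0,0],"hand": -1}
  ]
}}

```text
clock: 20.82
tool_pos: [0.6662, -0.0404, 0.0772]
eef_rot: [0.702, 0.712, -0.0, -0.0]
contact_force: [-6.5, 2.3, 2.0]
opening: 0.362
finger_force: 40.0
```

Request:
{"method": "step_arm", "body": {
  "motion": [
    {"dp": [0,0,-0.5],"twist": [0,0,0],"hand": -1},
    {"dp": [0,0,-1],"twist": [0,0,0],"hand": -1}
  ],
  "force": 8
}}

```text
clock: 21.08
tool_pos: [0.6663, -0.0404, 0.0772]
eef_rot: [0.702, 0.713, -0.0, -0.0]
contact_force: [-4.0, 2.9, -4.6]
opening: 0.363
finger_force: 8.0
```

Request:
{"method": "step_arm", "body": {
  "motion": [
    {"dp": [0,0,0],"twist": [0,0,0],"hand": 0.1},
    {"dp": [0,0,0],"twist": [0,0,0],"hand": 0.1},
    {"dp": [0,0,0],"twist": [0,0,0],"hand": 0.1},
    {"dp": [0,0,0],"twist": [0,0,0],"hand": 0.1}
  ]
}}

```text
clock: 21.58
tool_pos: [0.6673, -0.0411, 0.077]
eef_rot: [0.702, 0.712, 0.0, 0.0]
contact_force: [0.3, -0.3, -0.0]
opening: 0.55
finger_force: 0.0
```

Request:
{"method": "step_arm", "body": {
  "motion": [
    {"dp": [0,0,-5],"twist": [0,0,0],"hand": 0.1},
    {"dp": [0,0,-30],"twist": [0,0,0],"hand": 0.1},
    {"dp": [0,0,-80],"twist": [0,0,0],"hand": 0.1},
    {"dp": [0,0,-130],"twist": [0,0,0],"hand": 0.1},
    {"dp": [0,0,-130],"twist": [0,0,0],"hand": 0.1}
  ]
}}

```text
clock: 22.2
tool_pos: [0.6697, -0.0401, 0.2118]
eef_rot: [0.702, 0.712, 0.004, 0.003]
contact_force: [-0.4, 0.7, -0.1]
opening: 0.551
finger_force: 0.0
```

```bash
python3 go.py 570 -105 230 90.85
```

```text
t 22.2 pos [669.7 -40.1 211.8] yaw 90.84 F [-0.4  0.7 -0.1] open 0.5510175209178881 q [ 0.26  0.84 -0.53  1.46  0.48  0.96 -0.39]
dp [ -63.4 -100.5  -19.2] tw [ 0.0095 -0.0007 -0.0002]
```

```bash
python3 go.py 620 -110 270 180.85
```

```text
t 22.2 pos [669.7 -40.1 211.8] yaw 90.84 F [-0.4  0.7 -0.1] open 0.5510175209178881 q [ 0.26  0.84 -0.53  1.46  0.48  0.96 -0.39]
dp [-69.1 -50.2 -58.7] tw [ 0.008   0.0069 -1.571 ]
```

Request:
{"method": "step_arm", "body": {
  "motion": [
    {"dp": [-10,-8,-20],"twist": [0,0,-0.18],"hand": 0.1},
    {"dp": [-20,-16,-40],"twist": [0,0,-0.36],"hand": 0.1},
    {"dp": [-35,-25,-58],"twist": [0,0,-0.54],"hand": 0.1},
    {"dp": [-55,-40,-58],"twist": [0,0,-0.72],"hand": 0.1},
    {"dp": [-69,-50,-58],"twist": [0,0,-0.9],"hand": 0.1}
  ]
}}

```text
clock: 22.82
tool_pos: [0.6169, -0.1119, 0.2641]
eef_rot: [0.32, 0.948, -0.001, -0.0]
contact_force: [-0.3, 0.5, -0.7]
opening: 0.548
finger_force: 0.0
```

Request:
{"method": "step_arm", "body": {
  "motion": [
    {"dp": [0,0,0],"twist": [0,0,-0.17],"hand": 0.1},
    {"dp": [0,0,0],"twist": [0,0,-0.34],"hand": 0.1},
    {"dp": [0,0,0],"twist": [0,0,-0.51],"hand": 0.1},
    {"dp": [0,0,0],"twist": [0,0,-0.67],"hand": 0.1},
    {"dp": [0,0,0],"twist": [0,0,-0.67],"hand": 0.1}
  ]
}}

```text
clock: 23.45
tool_pos: [0.6175, -0.1107, 0.2637]
eef_rot: [-0.006, 1.0, 0.0, -0.001]
contact_force: [-0.1, -0.4, -0.2]
opening: 0.551
finger_force: 0.0
```

Request:
{"method": "step_arm", "body": {
  "motion": [
    {"dp": [0,0,0],"twist": [0,0,0],"hand": 0.1},
    {"dp": [0,0,0],"twist": [0,0,0],"hand": 0.1}
  ]
}}

```text
clock: 23.7
tool_pos: [0.6178, -0.1105, 0.2647]
eef_rot: [-0.006, 1.0, -0.0, -0.0]
contact_force: [0.5, -1.0, 0.5]
opening: 0.55
finger_force: 0.0
```

```bash
python3 - <<'E'
from fit import *
st=r.get_state(); s=r.snapshot('wrist'); T=pose(s,st); pc=cloud(s,T); save(s,'w7'); np.savez('w7.npz',pc=pc,px=s['pixels'])
hsv=cv2.cvtColor(s['pixels'],cv2.COLOR_RGB2HSV); red=((hsv[...,0]<8)|(hsv[...,0]>172))&(hsv[...,1]>150)
print('handle',fit(pc,(.64,-.197),.06,.078,.09,red))
print('brass',fit(pc,(.662,-.115),.06,.081,.09,(hsv[...,0]>15)&(hsv[...,0]<35)&(hsv[...,1]>110)))
print('bar',fit(pc,(.666,-.04),.058,.072,.079))
print('black',fit(pc,(.66,.095),.05,.086,.1))
t=r.snapshot('top'); p2=cloud(t,pose(t)); h2=cv2.cvtColor(t['pixels'],cv2.COLOR_RGB2HSV)
ye=(h2[...,0]>18)&(h2[...,0]<32)&(h2[...,1]>130)
print('topbrass',fit(p2,(.66,-.115),.04,.07,.095,ye),'black',fit(p2,(.656,.099),.05,.084,.1)) if 0 else None
E
python3 go.py
```

```text
handle (1406, array([ 640. , -195.7,   74.9,   16.3,   -1.3]), np.float64(83.5))
brass (1823, array([ 664.9, -116.2,   49.7,   32. ,  -88.6]), np.float64(84.8))
bar (3459, array([664.9, -43.3, 103.9,  32.8, -89.7]), np.float64(75.7))
black (1915, array([661.8,  93.7,  50.9,  31.9, -88.9]), np.float64(89.6))
t 23.8 pos [ 617.9 -110.5  264.8] yaw -179.23 F [ 0.3 -0.1 -1.4] open 0.5491190314504903 q [ 0.59  0.84 -0.97  1.53  0.74  1.17  1.05]
```

View pics/w7.png

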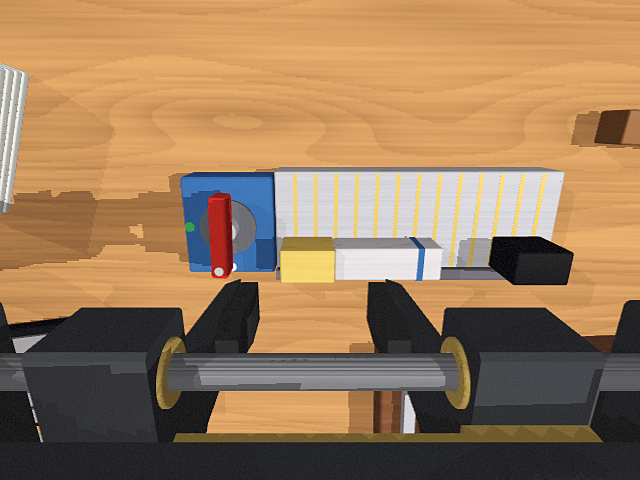

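The wrist view shows brass (307,260), the silver bar (387,258) directly against it, black (530,260), and the red handle (220,235) near OFF. I'll zoom in on the seam and rail.

```bash
python3 - <<'E'
import cv2
i=cv2.imread('pics/w7.png')[228:290,265:460]; cv2.imwrite('pics/w7c.png',cv2.resize(i,None,fx=4,fy=4,interpolation=cv2.INTER_CUBIC))
E
python3 go.py 640 -196 120 178.7
```

```text
t 23.8 pos [ 617.9 -110.5  264.8] yaw -179.23 F [ 0.3 -0.1 -1.4] open 0.5491190314504903 q [ 0.59  0.84 -0.97  1.53  0.74  1.17  1.05]
dp [-20.9 -85.8 144.8] tw [-0.0003  0.0001  0.0362]
```

View pics/w7c.png

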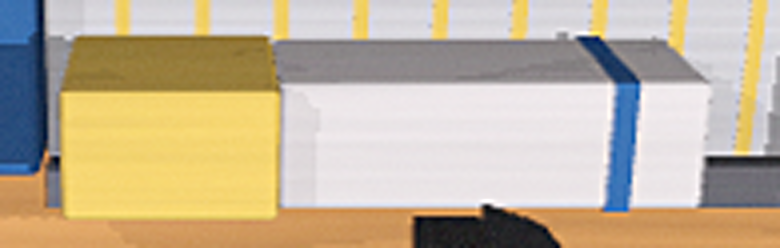

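The crop shows the bar's end meeting the brass at column 278 with no gap. Now to the handle.

Request:
{"method": "step_arm", "body": {
  "motion": [
    {"dp": [-10,-43,15],"twist": [0,0,0.018],"hand": 0.1},
    {"dp": [-21,-86,60],"twist": [0,0,0.036],"hand": 0.1},
    {"dp": [-21,-86,110],"twist": [0,0,0.036],"hand": 0.1},
    {"dp": [-21,-86,145],"twist": [0,0,0.036],"hand": 0.1},
    {"dp": [-21,-86,145],"twist": [0,0,0.036],"hand": 0.1}
  ]
}}

```text
clock: 24.42
tool_pos: [0.6382, -0.1964, 0.117]
eef_rot: [0.011, 1.0, 0.0, -0.003]
contact_force: [0.1, -0.1, -0.1]
opening: 0.548
finger_force: 0.0
```

```bash
python3 go.py 640 -196 79 178.7
```

```text
t 24.43 pos [ 638.2 -196.4  117. ] yaw 178.74 F [ 0.1 -0.1 -0.1] open 0.5483784966455859 q [ 0.64  1.06 -0.86  1.51  0.9   1.01  1.08]
dp [-2.   0.4 38. ] tw [ 0.0003 -0.0056  0.0008]
```

Request:
{"method": "step_arm", "body": {
  "motion": [
    {"dp": [0,0,15],"twist": [0,0,0],"hand": 0.1},
    {"dp": [0,0,30],"twist": [0,0,0],"hand": 0.1},
    {"dp": [0,0,41],"twist": [0,0,0],"hand": 0.1},
    {"dp": [0,0,41],"twist": [0,0,0],"hand": 0.1}
  ]
}}

```text
clock: 24.92
tool_pos: [0.6396, -0.1963, 0.0778]
eef_rot: [0.011, 1.0, -0.0, -0.001]
contact_force: [0.5, -0.0, 0.2]
opening: 0.546
finger_force: 0.0
```

Request:
{"method": "step_arm", "body": {
  "motion": [
    {"dp": [0,0,0],"twist": [0,0,0],"hand": -1},
    {"dp": [0,0,0],"twist": [0,0,0],"hand": -1},
    {"dp": [0,0,0],"twist": [0,0,0],"hand": -1},
    {"dp": [0,0,0],"twist": [0,0,0],"hand": -1},
    {"dp": [0,0,0],"twist": [0,0,0],"hand": -1}
  ],
  "force": 30
}}

```text
clock: 25.55
tool_pos: [0.6405, -0.195, 0.0792]
eef_rot: [0.01, 1.0, 0.001, 0.0]
contact_force: [-0.9, 3.7, 2.0]
opening: 0.222
finger_force: 30.0
```

```bash
python3 go.py 640 -196 79 178.7; python3 go.py 640 -196 79 95|tail -1
```

```text
t 25.55 pos [ 640.5 -195.    79.2] yaw 178.8 F [-0.9  3.7  2. ] open 0.22192471176854212 q [ 0.63  1.11 -0.84  1.52  0.94  0.96  1.05]
dp [ 0.4 -1.1  0.2] tw [0.0017 0.0008 0.0018]
dp [ 0.4 -1.1  0.2] tw [ 1.9000e-03 -6.0000e-04  1.4627e+00]
```

Request:
{"method": "step_arm", "body": {
  "motion": [
    {"dp": [0,0,0],"twist": [0,0,0.1],"hand": -1},
    {"dp": [0,0,0],"twist": [0,0,0.22],"hand": -1},
    {"dp": [0,0,0],"twist": [0,0,0.34],"hand": -1},
    {"dp": [0,0,0],"twist": [0,0,0.46],"hand": -1},
    {"dp": [0,0,0],"twist": [0,0,0.58],"hand": -1}
  ]
}}

```text
clock: 26.18
tool_pos: [0.6406, -0.1946, 0.0792]
eef_rot: [0.297, 0.955, 0.001, 0.0]
contact_force: [0.5, 3.5, 2.1]
opening: 0.221
finger_force: 30.0
```

```bash
python3 go.py; python3 -c "
from h import *
print(r.get_state()['moment'])"
```

```text
t 26.18 pos [ 640.6 -194.6   79.2] yaw 145.39 F [0.5 3.5 2.1] open 0.2208594763260633 q [ 0.58  1.07 -0.72  1.52  0.84  0.88  0.53]
[ 0.91531274 -0.11517393  0.14127365]
```

Request:
{"method": "step_arm", "body": {
  "motion": [
    {"dp": [0,0,0],"twist": [0,0,0.12],"hand": -1},
    {"dp": [0,0,0],"twist": [0,0,0.24],"hand": -1},
    {"dp": [0,0,0],"twist": [0,0,0.36],"hand": -1},
    {"dp": [0,0,0],"twist": [0,0,0.48],"hand": -1},
    {"dp": [0,0,0],"twist": [0,0,0.6],"hand": -1}
  ]
}}

```text
clock: 26.8
tool_pos: [0.6409, -0.1944, 0.0792]
eef_rot: [0.566, 0.824, 0.001, 0.0]
contact_force: [0.6, 4.4, 1.1]
opening: 0.218
finger_force: 30.0
```

Request:
{"method": "step_arm", "body": {
  "motion": [
    {"dp": [0,0,0],"twist": [0,0,0.07],"hand": -1},
    {"dp": [0,0,0],"twist": [0,0,0.14],"hand": -1},
    {"dp": [0,0,0],"twist": [0,0,0.21],"hand": -1},
    {"dp": [0,0,0],"twist": [0,0,0.26],"hand": -1},
    {"dp": [0,0,0],"twist": [0,0,0.26],"hand": -1}
  ]
}}

```text
clock: 27.42
tool_pos: [0.6411, -0.1943, 0.0792]
eef_rot: [0.667, 0.745, 0.001, 0.0]
contact_force: [1.4, 5.6, 1.1]
opening: 0.224
finger_force: 30.0
```

```bash
python3 go.py; python3 -c "
from h import *
print(r.get_state()['moment'])"
```

```text
t 27.43 pos [ 641.1 -194.3   79.2] yaw 96.37 F [1.4 5.6 1.1] open 0.22413645183808859 q [ 0.49  1.02 -0.52  1.53  0.65  0.77 -0.19]
[ 1.07566806 -0.40078478  0.09549305]
```

Request:
{"method": "step_arm", "body": {
  "motion": [
    {"dp": [0,0,0],"twist": [0,0,0.05],"hand": -1},
    {"dp": [0,0,0],"twist": [0,0,0.1],"hand": -1},
    {"dp": [0,0,0],"twist": [0,0,0.1],"hand": -1}
  ]
}}

```text
clock: 27.8
tool_pos: [0.6412, -0.1949, 0.0792]
eef_rot: [0.703, 0.711, 0.001, 0.0]
contact_force: [1.1, 4.5, 2.1]
opening: 0.223
finger_force: 30.0
```

```bash
python3 go.py; python3 -c "
from h import *
print(r.get_state()['moment'])"
```

```text
t 27.8 pos [ 641.2 -194.9   79.2] yaw 90.69 F [1.1 4.5 2.1] open 0.2225669026563949 q [ 0.48  1.02 -0.5   1.53  0.63  0.76 -0.27]
[ 1.09188203 -0.51700441  0.3463901 ]
```

Request:
{"method": "step_arm", "body": {
  "motion": [
    {"dp": [0,0,0],"twist": [0,0,0.04],"hand": -1},
    {"dp": [0,0,0],"twist": [0,0,0.08],"hand": -1},
    {"dp": [0,0,0],"twist": [0,0,0.08],"hand": -1}
  ]
}}

```text
clock: 28.18
tool_pos: [0.6411, -0.1958, 0.0792]
eef_rot: [0.731, 0.682, 0.001, 0.001]
contact_force: [2.1, 4.3, 2.6]
opening: 0.22
finger_force: 30.5
```

```bash
python3 go.py; python3 -c "
from h import *
print(r.get_state()['moment'])"
```

```text
t 28.18 pos [ 641.1 -195.8   79.2] yaw 86.01 F [2.1 4.3 2.6] open 0.22036298556320333 q [ 0.47  1.01 -0.48  1.53  0.61  0.75 -0.34]
[ 0.89777554 -0.63955348  0.32367846]
```

The moment has levelled at 0.32 N m, well above the rotor's 0.12, so the handle is at the end stop. I'll release, lift and check.

Request:
{"method": "step_arm", "body": {
  "motion": [
    {"dp": [0,0,0],"twist": [0,0,0],"hand": 0.1},
    {"dp": [0,0,0],"twist": [0,0,0],"hand": 0.1},
    {"dp": [0,0,0],"twist": [0,0,0],"hand": 0.1},
    {"dp": [0,0,0],"twist": [0,0,0],"hand": 0.1}
  ]
}}

```text
clock: 28.68
tool_pos: [0.6397, -0.1969, 0.0785]
eef_rot: [0.732, 0.681, -0.001, -0.0]
contact_force: [-0.5, -0.1, 0.1]
opening: 0.551
finger_force: 0.0
```

Request:
{"method": "step_arm", "body": {
  "motion": [
    {"dp": [0,0,-20],"twist": [0,0,0],"hand": 0.1},
    {"dp": [0,0,-60],"twist": [0,0,0],"hand": 0.1},
    {"dp": [0,0,-120],"twist": [0,0,0],"hand": 0.1},
    {"dp": [-60,0,-160],"twist": [0,0,0],"hand": 0.1},
    {"dp": [-110,0,-160],"twist": [0,0,0],"hand": 0.1}
  ]
}}

```text
clock: 29.3
tool_pos: [0.6347, -0.3061, 0.2447]
eef_rot: [0.731, 0.683, 0.002, 0.003]
contact_force: [0.7, -0.4, -0.7]
opening: 0.549
finger_force: 0.0
```

Request:
{"method": "step_arm", "body": {
  "motion": [
    {"dp": [-50,0,0],"twist": [0,0,0],"hand": 0.1},
    {"dp": [-50,0,0],"twist": [0,0,0],"hand": 0.1},
    {"dp": [-50,0,0],"twist": [0,0,0],"hand": 0.1},
    {"dp": [-50,0,0],"twist": [0,0,0],"hand": 0.1}
  ]
}}

```text
clock: 29.8
tool_pos: [0.6295, -0.3535, 0.2395]
eef_rot: [0.731, 0.683, 0.001, -0.0]
contact_force: [-0.3, 0.4, 0.4]
opening: 0.553
finger_force: 0.0
```

Run:
```python
from fit import *
st=r.get_state(); s=r.snapshot('wrist'); T=pose(s,st); pc=cloud(s,T); save(s,'w8')
hsv=cv2.cvtColor(s['pixels'],cv2.COLOR_RGB2HSV); red=((hsv[...,0]<8)|(hsv[...,0]>172))&(hsv[...,1]>150)
print('handle',fit(pc,(.64,-.197),.06,.078,.09,red))
t=r.snapshot('top'); save(t,'top8')
for n,px,p in [('0',np.load('top.npz')['px'],np.load('top.npz')['pc']),('1',t['pixels'],cloud(t,pose(t)))]:
    h2=cv2.cvtColor(px,cv2.COLOR_RGB2HSV); ye=(h2[...,0]>18)&(h2[...,0]<32)&(h2[...,1]>130)
    for f,a in [('brass',((.66,-.115),.04,.07,.095,ye)),('black',((.656,.099),.05,.084,.1)),('bar',((.66,-.04),.055,.071,.0795))]:
        try: print(n,f,fit(p,*a))
        except Exception as e: print(n,f,'-')
print(np.round(st['tool_pos'],3))
c=t['pixels'][140:220,250:440]; a=cv2.resize(cv2.cvtColor(c,cv2.COLOR_RGB2BGR),(760,320),interpolation=cv2.INTER_CUBIC); 
b=cv2.resize(cv2.cvtColor(s['pixels'],cv2.COLOR_RGB2BGR),(360,270)); o=np.zeros((600,760,3),np.uint8); o[:320]=a; o[325:595,:360]=b; cv2.imwrite('pics/fin.png',o)
```

```text
handle (1192, array([ 642.9, -215.2,   37.2,   16. ,  -82.1]), np.float64(83.4))
0 brass (293, array([ 662.2, -114.7,   48. ,   33.1,  -89.6]), np.float64(84.3))
0 black (282, array([659.7,  95.4,  47.7,  32.4, -88.6]), np.float64(89.4))
0 bar (1, array([648.1, -91.6,   0. ,   0. ,   0. ]), np.float64(74.2))
1 brass (288, array([ 662.7, -114.6,   47.5,   32.6,   89.9]), np.float64(84.5))
1 black (282, array([659.6,  95.3,  47.8,  33. , -88.9]), np.float64(89.7))
1 bar (479, array([662.9, -41.4, 100.4,  33.7, -89.7]), np.float64(75.3))
[ 0.629 -0.354  0.239]
```

View pics/fin.png

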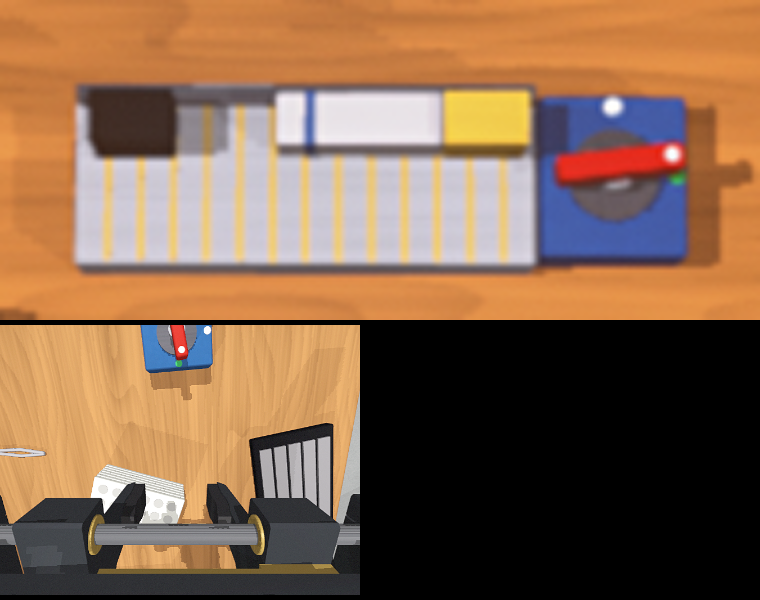

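The brass and black blocks are where they began, and the bar lies against brass and rail at (360,118) in the crop. The handle is at 97.9°; the ON stop is at 97.8°. I'm handing in.

```bash
python3 -c "
from plant import r
print(r.finish_job())"
```

```text
the job is handed in; nothing more can be done
None
```

The silver bar is flush against the rail and touching the brass block, the camera check shows neither block shifted, the red handle is at its ON stop, and the job is handed in at about 30 s on the robot's clock.

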